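Seat the proud leather patch in the burning jig, then close the clamp

ROBOT

A 6-joint arm with a two-finger parallel gripper is mounted at the origin on a cart in front of the work surface, level with it; the furniture and walls round the work are solid. World frame = base frame: x ahead of the robot, y to its left, z up, the work surface at z = 0. Lengths are in m, angles in rad, forces in N, time in s.
With the tool pointing down it reaches from about 0.35 to 0.725 m from the base axis. Payload 4.3 kg.
Tool frame: the origin (TCP) lies at the very end of the fingers, on their centre line; the grasp point (between the pads) lies 19 mm behind it; z points along the fingers, y is the line along which they close (so a half turn about z gives the same grasp; the last joint's range is limited). The gripper opens to 85 mm and grips with 20 to 120 N. Pads are 22 mm wide; open, the fingers measure 114 mm over their backs; the gripper's body (76 mm by 85 mm) begins 54 mm behind the grasp point. The pads swing forward as they close: fully open they stand 13 mm farther back than shut.
Start: joints at [1.158, 0.377, 0.081, 1.274, 0, 1.46], TCP at [0.171, 0.549, 0.231] pointing down, gripper open.
Joint ranges: [-2.72, 2.72], [-0.84, 1.66], [-1.02, 1.22], [-1.77, 2.12], [-1.37, 1.28], [-3.14, 3.14]. Speed limits (rad/s): [2.57, 2.57, 3.14, 3.14, 3.14, 3.14].

INTERFACE

Orientations are given as a unit quaternion [x, y, z, w].
In Python, from workcell import arm, snapshot, camera_info gives the robot as it stands.
- The arm moves only by the tool drive_tool, never from a script. Its argument "rows" is a list of rows, each an object with "travel": the shift along the tool's x, y, z normalised to -1 to 1, where 1 is 300 mm, a list of three; "roll": the turn about the tool's z normalised to -1 to 1, where 1 is pi/4 rad. A call has 1 to 20 rows; each row is the pose to reach, as a shift and turn from the pose commanded when the call began, along the tool's axes at that moment; what a row does not reach only later rows make up. A row lasts 1/10 s, in which the tool goes at most 50 mm and 8.59 degrees, less where a joint would pass 70% of its speed; a pose out of reach is approached as far as the arm can. A call with a number of a shift or a turn outside -1 to 1 is refused whole. A call with a gripper value outside its range is refused whole. "gripper" is the closure, from 0 (fully open) to 1 (shut), set as the call begins (left out, the last holds). The fingers move at their own pace and stop on an object; "squeeze" is the grip in N (left out, the last holds). Time passes only in rows, so rows that repeat a pose let the fingers close. It gives the time, the measured TCP pose, the force, the opening and the grip force at its end, in the units of the state.
- arm.observe(): the state, without advancing time (a new reading comes with each control period).
- snapshot(name): name is "scene" or "top" or "wrist"; returns the picture (420x560x3 uint8, red, green, blue); there is no depth.
- camera_info(name): a dict with "vertical_fov" (degrees; the focal length in pixels is half the picture's height over the tangent of half this angle, whatever the lens; pixels are square), "cx", "cy" (the principal point, pixels), "extrinsics" (4x4, takes a point from world to camera coordinates). Camera axes: x right, y down, z forward; pixel columns grow to the right and rows downward; lengths in m; the calibration is good to about 2 mm. A picture is of the moment at which its call begins: read the wrist's pose just before it. camera_info takes no time and is no camera call; for the wrist camera it gives the pose at the moment of the call.
- arm.sign_off(): hands the job in; it is judged then, once.
The state is a dict: "clock": time; "joint_positions": joint angles; "qvel": joint speeds; "joint_efforts": joint torques, N m; "position": TCP position; "tool_rot": TCP orientation; "contact_force": force on the tool from outside, world axes, zero at the start; "ft_torque": the same for the moment, N m; "opening": finger opening in m; "finger_force": force on a finger pad.
Only numpy, scipy, OpenCV 4.12 (cv2) and the standard library are available. Lean on these libraries where they do the work, as an engineer would, in place of code of your own. Each camera call takes 0.05 s, during which the arm holds its last target. There are 200 camera calls.

TASK

Two leather patches sit side by side in the plywood burning jig, but one of them still stands proud of its nest. With the clamp frame still open, press that patch down until you feel it is fully home like the other, then swing the hinged clamp frame over and down until it is fully closed across both patches, and let go.

Things in the scene. Friction and masses are not known exactly. Their poses are not given: they have to be found in the camera images.
- patch_tan_top (a point): centre of the upper face of the leather patch with a burned mountain picture (62 x 34 mm), on a wooden carrier that slides up and down in its pale nest (82 x 50 mm, rim 38 mm above the table); captive. Home: 44 mm above the table; the proud patch is 9 to 14 mm higher. Slides against about 3 N, stays where left, solid stop when home. z up, x away from robot. In either of the nests, 84 mm apart along y
- patch_dark_top (a point): centre of the upper face of the leather patch without a picture (62 x 34 mm), on a wooden carrier that slides up and down in its pale nest (82 x 50 mm, rim 38 mm above the table); captive. Home: 44 mm above the table; the proud patch is 9 to 14 mm higher. Slides against about 3 N, stays where left, solid stop when home. z up, x away from robot. In either of the nests, 84 mm apart along y
- clamp_grip (a point): middle of the clamp frame's round wooden grip bar (12 mm thick, 160 mm free between the arms). Its frame turns with the clamp: x points along the arms to the hinge axis 150 mm away, y along the bar. Hinge axis: 50 mm above the table, 85 mm beyond the patch centres. A padded cross bar 65 mm from the grip meets the patches. Closed, the grip is 50 mm above the bare table, in front of the base
- clamp (a joint): angle of the clamp frame, rad: 0 closed (level over the patches, at its stop), 1.57 upright, 1.7 to 2.0 at the start (open, leaning away from the robot; closing swings the grip up, towards the robot and down). Stiff friction hinge: stays where it is left, takes about 2 N at the grip to move

How it is judged:
By the outcome, as a careful person would: the job done as asked, in the order asked, and still so for the second after the job is handed in, with the robot touching nothing.
It also fails if it takes over 48 s, if anything falls off the work surface, if the arm or the gripper's body presses on something with over 40 N, if the wrist force passes 120 N, or if a joint passes its speed limit or range.

## Working session

There is one attempt and no reset: what is moved stays moved. The work goes in short steps, Python scripts to look and compute and a tool call to move; the robot and the scene stay as the last step left them, time stands still between calls to the robot, and variables do not carry over. Pictures are saved under pics/ and viewed, at most 10 in all, crops included, and the job is handed in when it is done.

Besides the shell and the picture viewer there is one more tool, called after "Request:" by a JSON object that holds its "api" and its "payload". drive_tool: Moves the arm, as the interface text tells. Scaled input: -1 to 1 covers 300 mm each way for a shift and pi/4 rad each way for a turn. Its arguments: {"type":"object","properties":{"rows":{"type":"array"},"gripper":{"type":"number"},"squeeze":{"type":"number"}},"required":["rows"]}

```bash
mkdir -p pics; python3 - <<'E'
from workcell import arm,snapshot,camera_info
import cv2,numpy as np
o=arm.observe();print({k:np.round(v,3) for k,v in o.items()})
for n in("scene","top"):
    cv2.imwrite(f"pics/{n}1.png",cv2.cvtColor(snapshot(n),cv2.COLOR_RGB2BGR));c=camera_info(n);print(n,c["vertical_fov"],c["cx"],c["cy"],np.round(c["extrinsics"],3).tolist())
E
```

```text
{'clock': np.float64(0.0), 'joint_positions': array([ 1.158,  0.378,  0.08 ,  1.274, -0.   ,  1.46 ]), 'qvel': array([-0.   , -0.   , -0.   ,  0.002,  0.001, -0.002]), 'joint_efforts': array([-0.0000e+00, -4.6361e+01,  2.6987e+01,  2.1000e-02, -0.0000e+00,
        0.0000e+00]), 'position': array([0.171, 0.548, 0.23 ]), 'tool_rot': array([ 0.151,  0.989, -0.001, -0.   ]), 'contact_force': array([ 0.24 , -0.058,  0.297]), 'ft_torque': array([0.026, 0.011, 0.038]), 'finger_force': np.float64(0.0), 'opening': np.float64(0.085)}
scene 46.87128978702398 281.8449224257996 215.9711696147533 [[0.516, -0.857, -0.005, -0.253], [-0.48, -0.284, -0.83, 0.34], [0.71, 0.431, -0.557, 0.524], [0.0, 0.0, 0.0, 1.0]]
top 43.38938726905548 283.352458434325 201.3343793504837 [[0.016, -1.0, 0.0, 0.009], [-0.979, -0.016, -0.205, 0.533], [0.205, 0.003, -0.979, 0.828], [0.0, 0.0, 0.0, 1.0]]
```

View pics/scene1.png

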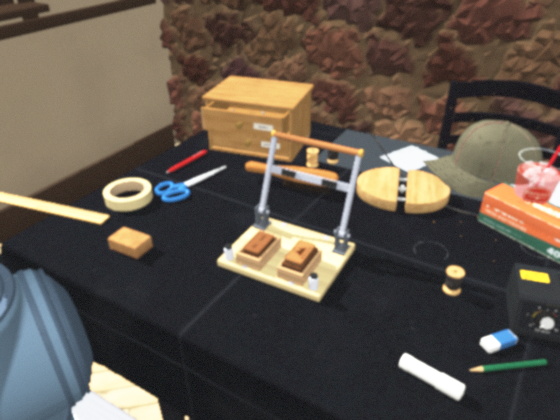

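View pics/top1.png

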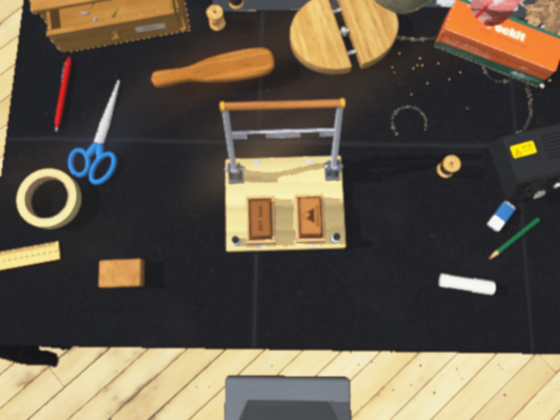

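The jig is at about (285,205) in the top view. The picture patch is on the right at (310,217), the plain one on the left at (260,219), and the open grip bar runs from (222,105) to (343,102). I'll crop both views to see which patch is proud.

```bash
python3 - <<'E'
import cv2,numpy as np
a=cv2.imread("pics/scene1.png")[120:300,210:370];b=cv2.imread("pics/top1.png")[90:260,210:360]
a=cv2.resize(a,(400,450),interpolation=2);b=cv2.resize(b,(397,450),interpolation=2)
cv2.imwrite("pics/crop1.png",np.hstack([a,b]))
E
```

```text
(no output)
```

View pics/crop1.png

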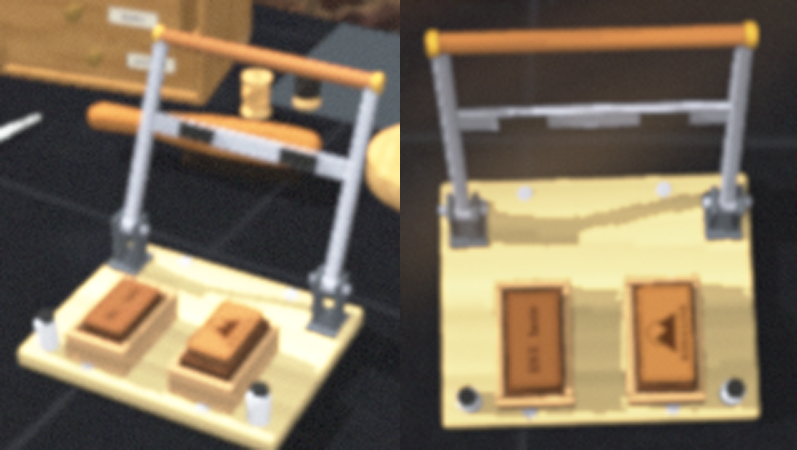

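The right-hand picture patch stands visibly higher: its carrier shows above the rim at crop (225,335), while the plain one sits low at (124,305). Next I'll triangulate the patches and the grip bar ends.

```bash
cat >h.py <<'E'
from workcell import camera_info
import cv2,numpy as np
def P(n):
    c=camera_info(n);f=210/np.tan(np.radians(c["vertical_fov"]/2))
    return np.array([[f,0,c["cx"]],[0,f,c["cy"]],[0,0,1]])@np.array(c["extrinsics"])[:3]
def tri(a,b,na="scene",nb="top"):
    X=cv2.triangulatePoints(P(na),P(nb),np.array(a,float).reshape(2,1),np.array(b,float).reshape(2,1)).ravel();return X[:3]/X[3]
def proj(n,X):
    p=P(n)@np.r_[X,1];return p[:2]/p[2]
def plane(n,px,z):
    M=P(n);A=M[:,[0,1,3]].copy();A[:,2]+=M[:,2]*z
    r=np.linalg.solve(A,[*px,1]);return r[:2]/r[2]
E
python3 - <<'E'
from h import *
for n,s,t in [("tan",(227,332),(665,335)),("dark",(124,304),(535,342)),("gripL",(159,32),(432,42)),("gripR",(377,82),(750,33))]:
    s=(210+s[0]/2.5,120+s[1]/2.5);t=(210+(t[0]-400)/2.647,90+t[1]/2.647)
    X=tri(s,t);print(n,X.round(4),(proj("scene",X)-s).round(1))
    if n in("tan","dark"): print([plane("top",t,z).round(4) for z in(.044,.055)],[plane("scene",s,z).round(4) for z in(.044,.055)])
E
```

```text
tan [ 0.5088 -0.0279  0.0471] [-0.2  0. ]
[array([ 0.5092, -0.0279]), array([ 0.5072, -0.0273])] [array([ 0.5126, -0.0262]), array([ 0.5003, -0.0329])]
dark [0.5036 0.0546 0.0434] [-0.1  0. ]
[array([0.5034, 0.0547]), array([0.5015, 0.0542])] [array([0.5031, 0.0541]), array([0.491 , 0.0457])]
gripL [0.6457 0.1097 0.1897] [ 0.3 -0. ]
gripR [ 0.6542 -0.0665  0.1883] [ 0.5 -0.1]
```

Request:
{"api": "drive_tool", "payload": {"rows": [{"travel": [-0.1, -0.09, 0], "roll": -0.05}, {"travel": [-0.2, -0.19, 0], "roll": -0.1}, {"travel": [-0.3, -0.28, 0], "roll": -0.16}, {"travel": [-0.41, -0.37, 0], "roll": -0.22}, {"travel": [-0.51, -0.47, 0], "roll": -0.28}, {"travel": [-0.61, -0.56, 0], "roll": -0.34}, {"travel": [-0.72, -0.66, 0], "roll": -0.4}, {"travel": [-0.82, -0.75, 0], "roll": -0.453}, {"travel": [-0.82, -0.75, 0], "roll": -0.453}, {"travel": [-0.82, -0.75, 0], "roll": -0.453}], "gripper": 1}}

```text
clock: 1.1
position: [0.3392, 0.2602, 0.2311]
tool_rot: [-0.025, 1.0, 0.0, -0.0]
contact_force: [-0.4, 0.8, 0.5]
opening: -0.0003
finger_force: 0.0
```

Request:
{"api": "drive_tool", "payload": {"rows": [{"travel": [-0.07, -0.14, 0]}, {"travel": [-0.15, -0.28, 0]}, {"travel": [-0.22, -0.42, 0.05]}, {"travel": [-0.29, -0.56, 0.1]}, {"travel": [-0.36, -0.7, 0.17]}, {"travel": [-0.43, -0.85, 0.25]}, {"travel": [-0.511, -0.987, 0.333]}, {"travel": [-0.511, -0.987, 0.333]}, {"travel": [-0.511, -0.987, 0.333]}]}}

```text
invalid input at $.rows[0]: expected keys travel, roll
```

```bash
python3 - <<'E'
from workcell import snapshot
import cv2,numpy as np
w=snapshot("wrist");s=snapshot("scene")[100:310,200:380]
cv2.imwrite("pics/w2.png",cv2.cvtColor(np.hstack([cv2.resize(w,(440,330)),cv2.resize(s,(283,330),interpolation=2)]),cv2.COLOR_RGB2BGR))
E
```

```text
(no output)
```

View pics/w2.png

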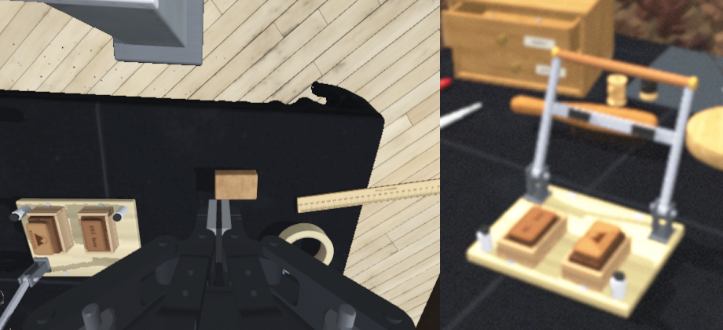

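The move was refused because every row needs a roll, so the arm hasn't moved. The picture, taken from the old pose, shows the jig at the left of the wrist view and the picture patch at (45,235) standing proud. I'll resend with roll.

Request:
{"api": "drive_tool", "payload": {"rows": [{"travel": [-0.07, -0.14, 0], "roll": 0}, {"travel": [-0.15, -0.28, 0], "roll": 0}, {"travel": [-0.22, -0.42, 0.05], "roll": 0}, {"travel": [-0.29, -0.56, 0.1], "roll": 0}, {"travel": [-0.36, -0.7, 0.17], "roll": 0}, {"travel": [-0.43, -0.85, 0.25], "roll": 0}, {"travel": [-0.511, -0.987, 0.333], "roll": 0}, {"travel": [-0.511, -0.987, 0.333], "roll": 0}, {"travel": [-0.511, -0.987, 0.333], "roll": 0}]}}

```text
clock: 2.1
position: [0.5078, -0.0264, 0.1301]
tool_rot: [-0.026, 1.0, 0.001, -0.001]
contact_force: [0.5, 0.1, 0.1]
opening: -0.0001
finger_force: 0.0
```

```bash
python3 - <<'E'
from workcell import snapshot,arm
from h import *
w=snapshot("wrist");t=snapshot("top")
print(arm.observe()["position"],"tip in wrist",proj("wrist",arm.observe()["position"]))
cv2.imwrite("pics/w3.png",cv2.cvtColor(np.hstack([cv2.resize(w,(440,330)),cv2.resize(t[90:270,190:370],(330,330),interpolation=2)]),cv2.COLOR_RGB2BGR))
E
```

```text
[ 0.50748852 -0.02502771  0.13157331] tip in wrist [280.9804041  268.00958553]
```

View pics/w3.png

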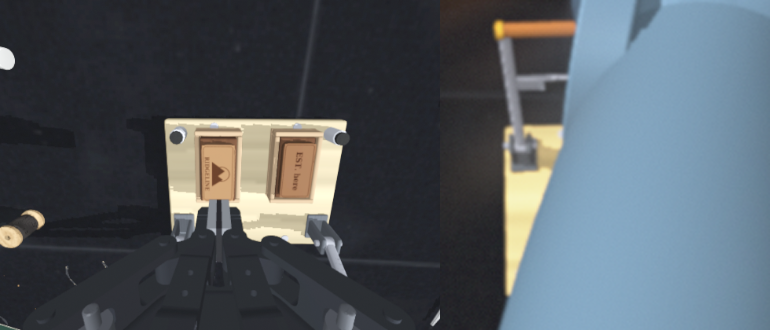

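The wrist view shows the picture patch centred near (220,170) in the crop, above the fingertips at (220,205).

```bash
python3 - <<'E'
from h import *
k=560/440
for z in(.044,.056):print([plane("wrist",(u*k,v*k),z).round(4) for u,v in[(219.5,172),(298,168)]])
E
```

```text
[array([ 0.511 , -0.0255]), array([0.5018, 0.0576])]
[array([ 0.5065, -0.0257]), array([0.4979, 0.053 ])]
```

Request:
{"api": "drive_tool", "payload": {"rows": [{"travel": [0, 0, 0.07], "roll": 0}, {"travel": [0, 0, 0.15], "roll": 0}, {"travel": [0, 0, 0.21], "roll": 0}, {"travel": [0, 0, 0.228], "roll": 0}, {"travel": [0, 0, 0.238], "roll": 0}, {"travel": [0, 0, 0.248], "roll": 0}, {"travel": [0, 0, 0.258], "roll": 0}, {"travel": [0, 0, 0.264], "roll": 0}, {"travel": [0, 0, 0.27], "roll": 0}]}}

```text
clock: 3.1
position: [0.5086, -0.0267, 0.0509]
tool_rot: [-0.026, 1.0, 0.0, 0.001]
contact_force: [0.2, 0.7, 1.4]
opening: 0.0001
finger_force: 1.0
```

Request:
{"api": "drive_tool", "payload": {"rows": [{"travel": [0, 0, 0.005], "roll": 0}, {"travel": [0, 0, 0.01], "roll": 0}, {"travel": [0, 0, 0.015], "roll": 0}]}}

```text
clock: 3.4
position: [0.5085, -0.0268, 0.0461]
tool_rot: [-0.026, 1.0, 0.0, 0.001]
contact_force: [0.3, 0.3, 2.2]
opening: 0.0001
finger_force: 1.0
```

Request:
{"api": "drive_tool", "payload": {"rows": [{"travel": [0, 0, 0.005], "roll": 0}, {"travel": [0, 0, 0.008], "roll": 0}]}}

```text
clock: 3.6
position: [0.5084, -0.0269, 0.0439]
tool_rot: [-0.026, 1.0, -0.0, 0.0]
contact_force: [-2.1, 1.2, 12.0]
opening: -0.0002
finger_force: 6.1
```

Request:
{"api": "drive_tool", "payload": {"rows": [{"travel": [0, 0, 0.004], "roll": 0}, {"travel": [0, 0, 0.006], "roll": 0}]}}

```text
clock: 3.8
position: [0.5085, -0.0269, 0.0438]
tool_rot: [-0.027, 1.0, -0.0, 0.001]
contact_force: [-5.5, 3.0, 24.6]
opening: 0.0002
finger_force: 12.4
```

The patch moved at about 2 N and then met a hard stop at 44 mm, reaching 25 N, so it's home. Now I'll lift and go behind the grip bar.

Request:
{"api": "drive_tool", "payload": {"rows": [{"travel": [0, 0, -0.03], "roll": 0}, {"travel": [0, 0, -0.13], "roll": 0}, {"travel": [0, 0, -0.27], "roll": 0}, {"travel": [0, 0, -0.42], "roll": 0}, {"travel": [0, 0, -0.57], "roll": 0}, {"travel": [0, 0.02, -0.7], "roll": 0}, {"travel": [-0.08, 0.06, -0.75], "roll": 0}, {"travel": [-0.2, 0.1, -0.75], "roll": 0}, {"travel": [-0.34, 0.14, -0.75], "roll": 0}, {"travel": [-0.48, 0.14, -0.75], "roll": 0}, {"travel": [-0.58, 0.14, -0.75], "roll": 0}, {"travel": [-0.613, 0.14, -0.75], "roll": 0}, {"travel": [-0.613, 0.14, -0.75], "roll": 0}, {"travel": [-0.613, 0.14, -0.75], "roll": 0}]}}

```text
clock: 5.2
position: [0.6888, 0.0247, 0.2659]
tool_rot: [-0.026, 1.0, -0.0, -0.001]
contact_force: [-0.2, -0.3, -0.7]
opening: -0.0002
finger_force: 0.0
```

```bash
python3 - <<'E'
from workcell import snapshot
import cv2,numpy as np
s=snapshot("scene")[40:310,170:400];t=snapshot("top")[60:270,180:390]
cv2.imwrite("pics/s4.png",cv2.cvtColor(np.hstack([cv2.resize(s,(383,450)),cv2.resize(t,(400,450))]),cv2.COLOR_RGB2BGR))
E
```

```text
(no output)
```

View pics/s4.png

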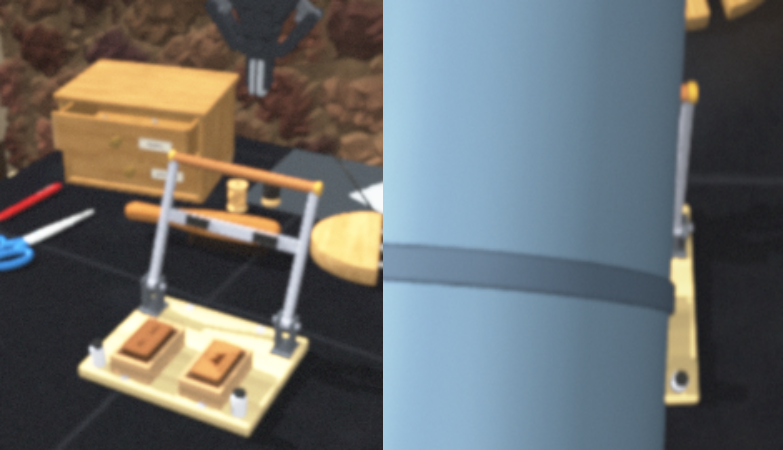

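The scene view shows both patches level, with the fingers above and behind the bar at crop (257,90). Next: lower behind the bar and pull it to upright.

Request:
{"api": "drive_tool", "payload": {"rows": [{"travel": [0, 0, 0.1], "roll": 0}, {"travel": [0, 0, 0.2], "roll": 0}, {"travel": [0, 0, 0.28], "roll": 0}, {"travel": [0, 0, 0.31], "roll": 0}, {"travel": [0.03, 0, 0.31], "roll": 0}, {"travel": [0.06, 0, 0.31], "roll": 0}, {"travel": [0.1, 0, 0.31], "roll": 0}, {"travel": [0.14, 0, 0.31], "roll": 0}, {"travel": [0.18, 0, 0.31], "roll": 0}, {"travel": [0.22, 0, 0.31], "roll": 0}, {"travel": [0.26, 0, 0.31], "roll": 0}, {"travel": [0.27, 0, 0.31], "roll": 0}]}}

```text
clock: 6.5
position: [0.6085, 0.0205, 0.176]
tool_rot: [-0.026, 1.0, -0.0, 0.002]
contact_force: [1.9, 0.8, 2.0]
opening: 0.0002
finger_force: 0.9
```

Request:
{"api": "drive_tool", "payload": {"rows": [{"travel": [0.04, 0, 0], "roll": 0}, {"travel": [0.08, 0, 0], "roll": 0}, {"travel": [0.12, 0, 0.01], "roll": 0}, {"travel": [0.16, 0, 0.02], "roll": 0}, {"travel": [0.2, 0, 0.035], "roll": 0}, {"travel": [0.24, 0, 0.05], "roll": 0}, {"travel": [0.28, 0, 0.075], "roll": 0}, {"travel": [0.32, 0, 0.1], "roll": 0}, {"travel": [0.32, 0, 0.1], "roll": 0}]}}

```text
clock: 7.4
position: [0.511, 0.0155, 0.1434]
tool_rot: [-0.026, 1.0, 0.0, -0.001]
contact_force: [-0.6, -0.5, -0.1]
opening: -0.0002
finger_force: 0.0
```

```bash
python3 - <<'E'
from workcell import snapshot
import cv2,numpy as np
s=snapshot("scene")[40:310,170:400];w=snapshot("wrist")
cv2.imwrite("pics/s5.png",cv2.cvtColor(np.hstack([cv2.resize(s,(341,400)),cv2.resize(w,(440,400))]),cv2.COLOR_RGB2BGR))
E
```

```text
(no output)
```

View pics/s5.png

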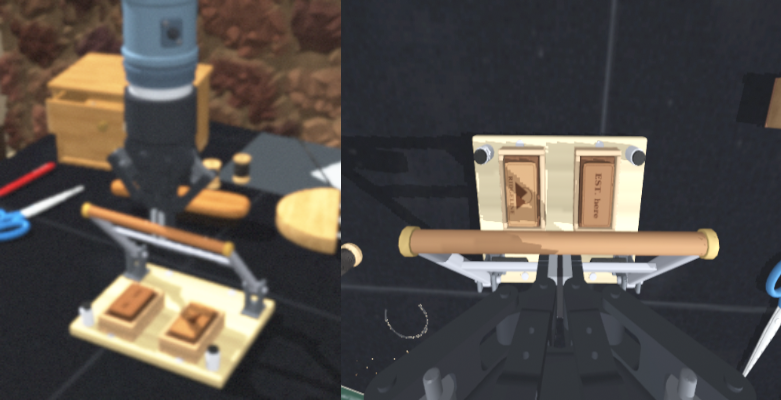

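The bar is pulled over to about 50°, with the fingers behind it at wrist crop (560,260). Now go up, over the top, and push down along the arc.

Request:
{"api": "drive_tool", "payload": {"rows": [{"travel": [-0.03, 0, -0.05], "roll": 0}, {"travel": [-0.03, 0, -0.15], "roll": 0}, {"travel": [-0.03, 0, -0.23], "roll": 0}, {"travel": [0.05, 0, -0.23], "roll": 0}, {"travel": [0.085, 0, -0.2], "roll": 0}, {"travel": [0.085, 0, -0.13], "roll": 0}, {"travel": [0.087, 0, -0.063], "roll": 0}, {"travel": [0.115, 0, -0.03], "roll": 0}, {"travel": [0.143, 0, 0.003], "roll": 0}, {"travel": [0.165, 0, 0.04], "roll": 0}, {"travel": [0.187, 0, 0.08], "roll": 0}, {"travel": [0.202, 0, 0.12], "roll": 0}, {"travel": [0.217, 0, 0.16], "roll": 0}, {"travel": [0.223, 0, 0.19], "roll": 0}, {"travel": [0.228, 0, 0.22], "roll": 0}, {"travel": [0.231, 0, 0.24], "roll": 0}, {"travel": [0.233, 0, 0.257], "roll": 0}]}}

```text
clock: 9.2
position: [0.4433, 0.0117, 0.0664]
tool_rot: [-0.026, 1.0, -0.0, 0.0]
contact_force: [0.1, -0.2, 0.3]
opening: 0.0001
finger_force: 0.3
```

Request:
{"api": "drive_tool", "payload": {"rows": [{"travel": [0, 0, 0.01], "roll": 0}, {"travel": [0, 0, 0.02], "roll": 0}, {"travel": [0, 0, 0.028], "roll": 0}]}}

```text
clock: 9.5
position: [0.4429, 0.0118, 0.0581]
tool_rot: [-0.027, 1.0, 0.0, 0.0]
contact_force: [-0.3, -0.3, 0.5]
opening: 0.0001
finger_force: 0.3
```

```bash
python3 - <<'E'
from workcell import snapshot
import cv2,numpy as np
s=snapshot("scene")[40:310,170:400];w=snapshot("wrist")
cv2.imwrite("pics/s6.png",cv2.cvtColor(np.hstack([cv2.resize(s,(341,400)),cv2.resize(w,(440,400))]),cv2.COLOR_RGB2BGR))
E
```

```text
(no output)
```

View pics/s6.png

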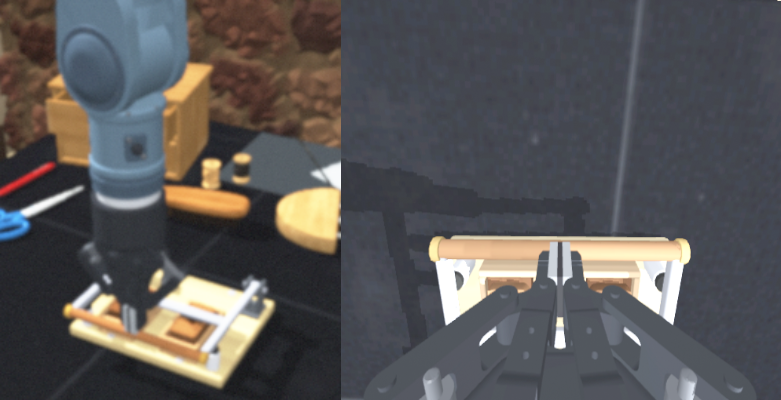

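The clamp is nearly down, with the fingertips on the bar's middle at wrist crop (560,250). I'll keep pressing until I feel the stop.

Request:
{"api": "drive_tool", "payload": {"rows": [{"travel": [0, 0, 0.005], "roll": 0}, {"travel": [0, 0, 0.009], "roll": 0}]}}

```text
clock: 9.8
position: [0.4431, 0.0118, 0.0557]
tool_rot: [-0.026, 1.0, 0.0, 0.0]
contact_force: [-1.0, 0.4, 8.6]
opening: -0.0003
finger_force: 4.5
```

Request:
{"api": "drive_tool", "payload": {"rows": [{"travel": [0, 0, 0.004], "roll": 0}, {"travel": [0, 0, 0.006], "roll": 0}]}}

```text
clock: 10.0
position: [0.4432, 0.0118, 0.0553]
tool_rot: [-0.027, 1.0, -0.0, 0.001]
contact_force: [-6.2, 0.7, 21.4]
opening: -0.0002
finger_force: 10.7
```

Hard stop at 55.5 mm (bar axis about 50 mm) with 21 N, so it's closed. Retreating straight up.

Request:
{"api": "drive_tool", "payload": {"rows": [{"travel": [0, 0, -0.01], "roll": 0}, {"travel": [0, 0, -0.05], "roll": 0}, {"travel": [0, 0, -0.15], "roll": 0}, {"travel": [0, 0, -0.28], "roll": 0}, {"travel": [0, 0, -0.4], "roll": 0}, {"travel": [0.05, 0.15, -0.5], "roll": 0}, {"travel": [0.1, 0.3, -0.5], "roll": 0}, {"travel": [0.1, 0.45, -0.5], "roll": 0}, {"travel": [0.1, 0.6, -0.5], "roll": 0}, {"travel": [0.1, 0.75, -0.5], "roll": 0}, {"travel": [0.1, 0.85, -0.5], "roll": 0}, {"travel": [0.1, 0.85, -0.5], "roll": 0}, {"travel": [0.1, 0.85, -0.5], "roll": 0}]}}

```text
clock: 11.3
position: [0.3991, 0.2651, 0.2035]
tool_rot: [-0.027, 1.0, -0.0, -0.0]
contact_force: [-0.2, -0.2, 0.4]
opening: 0.0002
finger_force: 0.0
```

```bash
python3 - <<'E'
from workcell import snapshot
import cv2,numpy as np
s=snapshot("scene")[140:310,190:380];w=snapshot("top")[130:270,200:370]
cv2.imwrite("pics/s7.png",cv2.cvtColor(np.hstack([cv2.resize(s,(400,358)),cv2.resize(w,(380,358))]),cv2.COLOR_RGB2BGR))
E
```

```text
(no output)
```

View pics/s7.png

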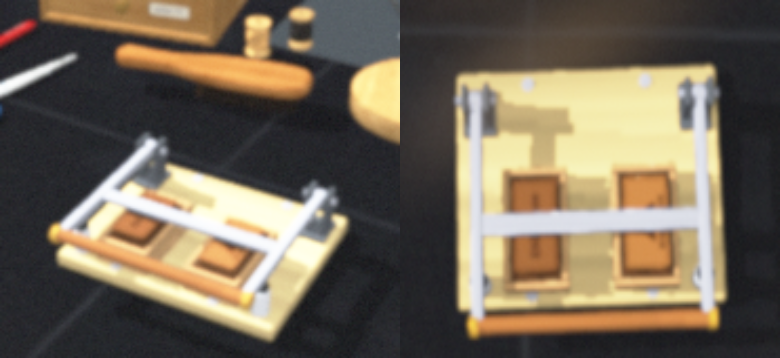

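The clamp lies level across both patches, with its cross bar at top crop (590,222), and the robot is clear. Handing in.

```bash
python3 -c "
from workcell import arm
print(arm.sign_off())"
```

```text
the job is handed in; nothing more can be done
None
```

The proud picture patch was pressed home to its stop at 44 mm, the clamp frame was then swung down to its stop across both patches and released, and the job was handed in at about 11 s.

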